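Close a plaster mould for pouring

ROBOT

A 6-joint arm with a two-finger parallel gripper is mounted at the origin on the work surface. World frame = base frame: x ahead of the robot, y to its left, z up, the work surface at z = 0. Lengths are in mm, angles in rad, forces in N, time in s.
With the tool pointing down it reaches from about 275 to 850 mm from the base axis. Payload 19 kg.
Tool frame: the origin (TCP) lies at the very end of the fingers, on their centre line; the grasp point (between the pads) lies ctrl.tcp_to_grasp behind it (ctrl.tcp_to_grasp is the distance from the TCP to the grasp point, in mm); z points along the fingers, y is the line along which they close (so a half turn about z gives the same grasp; the last joint's range is limited). The gripper opens to 85 mm and grips with 20 to 120 N. Pads are 22 mm wide; open, the fingers measure 114 mm over their backs; the gripper's body (76 mm by 85 mm) begins 54 mm behind the grasp point. The pads swing forward as they close: fully open they stand 13 mm farther back than shut.
Start: joints at [-1.31, 0.15, 1.437, -0, 1.554, -0.134], TCP at [221.13, -530.746, 231.267] pointing down, gripper open.
Joint ranges: [-2.8, 2.8], [-0.68, 2.1], [0.12, 2.68], [-1.39, 4.53], [0.16, 2.79], [-2.81, 2.81]. Speed limits (rad/s): [1.89, 1.89, 2.22, 3.01, 3.01, 3.01].

INTERFACE

Orientations are given as [roll, pitch, yaw] about the fixed x, y, z axes, in that order (R = Rz(yaw) Ry(pitch) Rx(roll)).
In Python, from station import ctrl gives the robot as it stands.
- The arm moves only by the tool carry_out, never from a script. Its argument "moves" is a list of rows, each a list of 7 numbers: the shift along the tool's x, y, z in m, then the turn, a rotation vector about the tool's x, y, z in degrees, then the opening, from -1 (shut) to 1 (fully open). In form: [[tx, ty, tz, rx, ry, rz, jaw], ...]. A call has 1 to 10 rows; each row shifts and turns the commanded pose from where the row before left it, along the tool's axes as they then stand; what a row does not reach is not made up. A row lasts 1/8 s, in which the tool goes at most 62.5 mm and 10.7 degrees, less where a joint would pass 70% of its speed; a pose out of reach is approached as far as the arm can. A call is refused whole if a number of a shift passes 0.0625 or a number of a turn 10.7, either way. A call with a gripper value outside its range is refused whole. The fingers move at their own pace and stop on an object; "force" is the grip in N (left out, the last holds). Time passes only in rows, so rows that do not move let the fingers close. It gives the time, the measured TCP pose, the force, the opening and the grip force at its end, in the units of the state.
- ctrl.get_obs(): the state, without advancing time (a new reading comes with each control period).
- ctrl.camera(name): name is "side" or "top"; returns (picture, depth): 400x640x3 uint8, red, green, blue; 400x640 float32, mm along the optical axis (not along the pixel's ray), 0 where there is no reading.
- ctrl.camera_info(name): a dict with "K" (3x3 intrinsics, pixels), "origin" and "attitude" of the camera in the world. Camera axes: x right, y down, z forward; pixel columns grow to the right and rows downward; lengths in mm; the calibration is good to about 2 mm. A picture is of the moment at which its call begins. camera_info takes no time and is no camera call.
- ctrl.close_job(): hands the job in; it is judged then, once.
The state is a dict: "clock": time; "joint_positions": joint angles; "joint_velocities": joint speeds; "joint_torque": joint torques, N m; "tcp_pos": TCP position; "tool_rot": TCP orientation; "force": force on the tool from outside, world axes, zero at the start; "torque": the same for the moment, N m; "opening": finger opening in mm; "finger_force": force on a finger pad.
Only numpy, scipy, OpenCV 4.12 (cv2) and the standard library are available. Lean on these libraries where they do the work, as an engineer would, in place of code of your own. Each camera call takes 0.05 s, during which the arm holds its last target. There are 200 camera calls.

TASK

Get the small baluster mould ready to pour: lay the core in the lower mould half, close it with the upper half the right way round and fully home on its dowels, then set the pouring cup upright in the large socket on top, the riser sleeve upright in the small socket, and the iron weight flat on the middle of the mould between them. Plaster chips, so set each piece gently down and never let one drop; leave the release-agent bottle and the finished cast standing where they are, and let go of everything.

Things in the scene. Friction and masses are not known exactly. Their poses are not given: they have to be found in the camera images.
- lower_half_top (a point): Lower mould half, fixed plaster block 190 x 60 x 36 mm high. Point: centre of its top face; x along its length, at most 0.3 rad from world x. In the face, a centred trough 120 mm long for the core: its end seats (42 to 60 mm off centre) are 15 mm deep, 28 mm wide at the floor, 34 at the mouth. Brass cone dowels on the face: thick (16 mm wide, 12 high) at x +78 mm, thin (11 wide, 10 high) at x -78.
- upper_half_mid (a point): Upper mould half, loose plaster block 190 x 60 x 44 mm high, 0.45 kg, right way up. Point: centre; x along it, within 0.3 rad of world x. On top, sockets 9 mm deep: large (37 mm) at x +60 mm, small (25 mm) at x -60. Below, a trough clears the core; an 18 mm hole at x +78 takes the thick dowel, a 13 mm hole at x -78 the thin one, 1 mm play. Home: centre 22 mm above the lower half's face, large socket by thick dowel.
- core_mid (a point): Core: brown flat-sided plaster bar 112 long (x) x 26 wide x 30 mm high, 0.12 kg, both ends alike, lower edges stepped in 2.5 mm; within 0.5 rad of world x. Point: centre. Seated, its centre is level with the lower half's top face and only its upper 15 mm stands clear: grip it across the width near mid-length by that upper half, fingertips no lower than its centre, or they strike the mould.
- pour_cup_mid (a point): Pouring cup: open round cup of reddish fired clay, 46 mm across, 48 mm high, upright, 0.12 kg; its foot (lowest 9 mm) tapers from 34 to 30 mm. Point: centre, 24 mm above its underside; z up. Standing on the floor of the large socket its centre is 37 mm above the centre of the upper half.
- riser_mid (a point): Riser sleeve: narrower open tube of reddish fired clay, 28 mm across, 48 mm high, upright, 0.09 kg; its foot (lowest 9 mm) tapers from 23 to 20 mm. Point: centre, 24 mm above its underside; z up. Standing on the floor of the small socket its centre is 37 mm above the centre of the upper half.
- weight_bar (a point): Iron weight, 0.5 kg: dark block 44 (x) x 54 x 26 mm high with a bar handle on two end posts above it; bar 44 long (x), 12 wide, 12 high, 24 mm free under it. Point: centre of the bar, 56 mm above the underside. Within 0.5 rad of world x. Goes between cup and riser with the bar along the mould; the point is then 78 mm above the centre of the upper half.
- release_bottle_mid (a point): Release-agent bottle: white plastic with a red cap, 52 mm across, 105 mm high, standing among the parts; not to be moved. Point: its centre, half-way up.
- finished_cast_mid (a point): Finished cast: white plaster baluster, up to 49 mm across, 92 mm high, standing beyond the mould parts; not to be moved. Point: its centre, half-way up.
Things that resemble listed ones, but are neither listed nor needed, are in the scene too. What is shaped like the part that bears pour_cup_mid but purple is not meant.

How it is judged:
By the outcome, as a careful person would: the job done as asked, in the order asked, and still so for the second after the job is handed in, with the robot touching nothing.
It also fails if it takes over 106 s, if anything falls off the work surface, if the arm or the gripper's body presses on something with over 40 N, if the wrist force passes 120 N, or if a joint passes its speed limit or range.

## Working session

There is one attempt and no reset: what is moved stays moved. The work goes in short steps, Python scripts to look and compute and a tool call to move; the robot and the scene stay as the last step left them, time stands still between calls to the robot, and variables do not carry over. Pictures are saved under pics/ and viewed, at most 14 in all, crops included, and the job is handed in when it is done.

Besides the shell and the picture viewer there is one more tool, called after ">>>" as a command line: name --pt "numbers of a row" for each row, then --argument value for the rest. carry_out: Moves the arm, as the interface text tells. Its arguments: {"type":"object","properties":{"moves":{"type":"array"},"force":{"type":"number"}},"required":["moves"]}

```bash
mkdir -p pics; ls; cat > h.py <<'E'
import numpy as np, cv2
from station import ctrl
def shot(n,tag):
    im,d=ctrl.camera(n); cv2.imwrite(f'pics/{tag}.png',im[:,:,::-1]); np.save(f'pics/{tag}_d.npy',d); return im,d
E
python3 - <<'E'
from h import *
for n in('top','side'):
    shot(n,n+'0'); print(ctrl.camera_info(n))
print(ctrl.tcp_to_grasp); o=ctrl.get_obs(); print(o)
E
```

```text
pics
{'K': array([[380.39568297,   0.        , 322.25889595],
       [  0.        , 380.39568297, 202.79723953],
       [  0.        ,   0.        ,   1.        ]]), 'origin': array([464.75799937, -15.98791097, 819.12601027]), 'attitude': array([-2.98392359,  0.01804167, -1.56777936])}
{'K': array([[480.18591893,   0.        , 318.66960025],
       [  0.        , 480.18591893, 204.06638856],
       [  0.        ,   0.        ,   1.        ]]), 'origin': array([ 413.71734448, -900.76306042,  633.72223348]), 'attitude': array([-2.1291433 , -0.01495391, -0.19884244])}
18.700000000000003
{'clock': 0.1, 'joint_positions': array([-1.31000573e+00,  1.50916165e-01,  1.43792486e+00,  3.76338087e-05,
        1.55379446e+00, -1.33999823e-01]), 'joint_velocities': array([ 0.00110642, -0.00154947, -0.00147015, -0.00045902, -0.00018141,
       -0.00016546]), 'joint_torque': array([ 6.48527232e-03, -7.14383125e+01, -5.71794283e+01,  4.86180184e-06,
        7.13357018e-03, -3.23873860e-05]), 'tcp_pos': array([ 221.09271108, -530.57034823,  230.76808924]), 'tool_rot': array([-3.14056420e+00, -1.76610839e-04,  3.94789665e-01]), 'force': array([ 0.23063945, -0.25825094,  0.1185695 ]), 'torque': array([-0.00197587, -0.01090799,  0.02781102]), 'finger_force': 0.0, 'opening': 85.76825742865435}
```

View pics/top0.png

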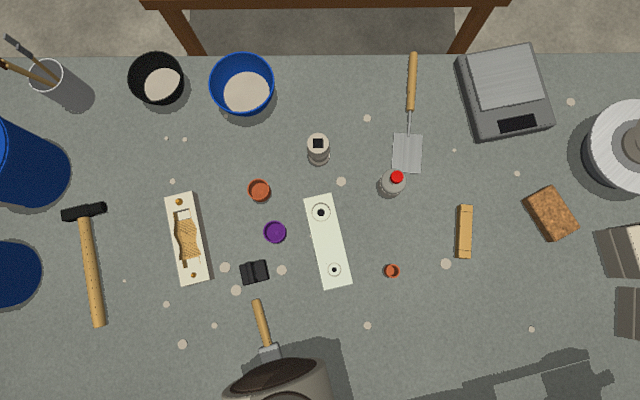

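View pics/side0.png

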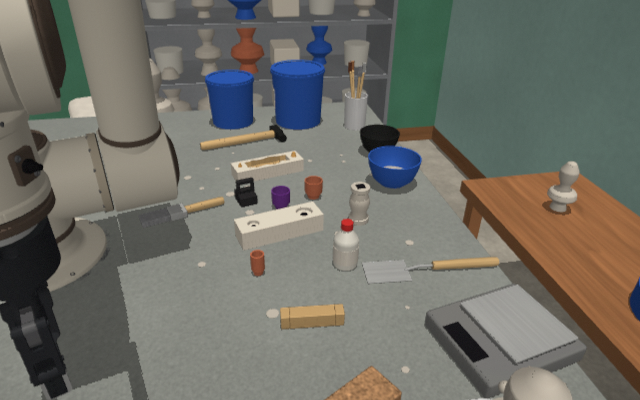

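The top view has +x up and −y right. Pixel positions:
- lower half (187,238), thick dowel at the top (179,201)
- upper half (328,241), large socket at the top (320,212)
- core (465,231)
- cup (259,190), riser (392,271), weight (255,272)
- bottle (394,183), cast (318,150)

The purple cup at (275,232) is a decoy.

```bash
cat >> h.py <<'E'
from scipy.spatial.transform import Rotation as R
def cam(n):
    c=ctrl.camera_info(n); return c['K'],np.array(c['origin']),R.from_euler('xyz',c['attitude']).as_matrix()
def cloud(n,d):
    K,o,A=cam(n); v,u=np.mgrid[:d.shape[0],:d.shape[1]]
    r=np.stack([(u-K[0,2])/K[0,0],(v-K[1,2])/K[1,1],np.ones_like(u,float)],-1)
    return (r*d[...,None])@A.T+o
def ray(n,uv,z):
    K,o,A=cam(n); r=A@np.linalg.solve(K,[uv[0],uv[1],1.]); return o+r*(z-o[2])/r[2]
def face(n,d,seed,z0,z1,box=70):
    P=cloud(n,d); m=((P[...,2]>z0)&(P[...,2]<z1)&(d>0)).astype(np.uint8)
    w=np.zeros_like(m); u,v=seed; w[max(0,v-box):v+box,max(0,u-box):u+box]=1; m*=w
    k,l,s,c=cv2.connectedComponentsWithStats(m)
    i=min((j for j in range(1,k) if s[j,4]>15),key=lambda j:np.min(np.hypot(*(np.argwhere(l==j)-[v,u]).T)))
    q=P[l==i]; xy=cv2.convexHull(q[:,:2].astype(np.float32)); (cx,cy),(a,b),t=cv2.minAreaRect(xy)
    if a<b: t+=90; a,b=b,a
    t=(t+90)%180-90
    return dict(c=np.round([cx,cy,np.median(q[:,2])],1),size=np.round([a,b],1),yaw=round(np.radians(t),3),n=len(q),hole=l==i)
E
python3 - <<'E'
from h import *
d=np.load('pics/top0_d.npy');P=cloud('top',d)
print('floor',[np.round(P[y,x],1) for x,y in((240,330),(440,300),(350,100))])
S={'lower':(198,260,28,42),'upper':(330,245,38,50),'core':(465,231,22,38),'cup':(259,183,40,56),'riser':(392,265,40,56),'wt':(250,267,48,70),'wtblk':(245,278,18,32),'bottle':(397,177,85,115),'cast':(318,142,80,100),'purple':(275,225,40,56)}
for k,(u,v,a,b) in S.items():
    try:
        r=face('top',d,(u,v),a,b); r.pop('hole'); print(k,r)
    except Exception as e: print(k,e)
print('dowels',ray('top',(179,201.5),46),ray('top',(194.5,275),44))
print('sockets',ray('top',(320.5,212),40),ray('top',(334,269.5),40))
E
```

```text
floor [array([327.4, 169.2,   0.9]), array([ 390. , -246.5,    1.5]), array([ 8.319e+02, -6.320e+01, -2.000e-01])]
lower {'c': array([517.4, 279.9,  36.1]), 'size': array([190.5,  62. ]), 'yaw': np.float64(0.256), 'n': 1747}
upper {'c': array([511.9, -12.1,  44.3]), 'size': array([189.9,  60. ]), 'yaw': np.float64(0.229), 'n': 2405}
core {'c': array([ 532.8, -296.8,   30.2]), 'size': array([112. ,  27.5]), 'yaw': np.float64(-0.102), 'n': 741}
cup {'c': array([617.1, 131.8,  47.5]), 'size': array([44.6, 44.1]), 'yaw': np.float64(0.437), 'n': 119}
riser {'c': array([ 450.9, -141.9,   47.8]), 'size': array([26.1, 25.6]), 'yaw': np.float64(-1.567), 'n': 77}
wt {'c': array([447.3, 140.7,  61.7]), 'size': array([43.7, 12.5]), 'yaw': np.float64(0.237), 'n': 153}
wtblk {'c': array([442.1, 160. ,  26.2]), 'size': array([43.1, 13.8]), 'yaw': np.float64(0.249), 'n': 136}
bottle {'c': array([ 630.4, -145.2,  105.1]), 'size': array([23.6, 22.9]), 'yaw': np.float64(0.591), 'n': 151}
cast {'c': array([700.7,   7.4,  92.4]), 'size': array([42.6, 41.9]), 'yaw': np.float64(0.001), 'n': 382}
purple {'c': array([529.8,  96. ,  48. ]), 'size': array([44.5, 44.1]), 'yaw': np.float64(-0.797), 'n': 110}
dowels [590.33331881 295.46387201  46.        ] [440.60603157 255.42369889  44.        ]
sockets [569.35072814   2.02130864  40.        ] [452.38937067 -25.65144783  40.        ]
```

```bash
python3 - <<'E'
import cv2
a=cv2.imread('pics/top0.png')[120:310,150:490]
cv2.imwrite('pics/crop0.png',cv2.resize(a,(800,447),interpolation=cv2.INTER_CUBIC))
E
```

```text
(no output)
```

View pics/crop0.png

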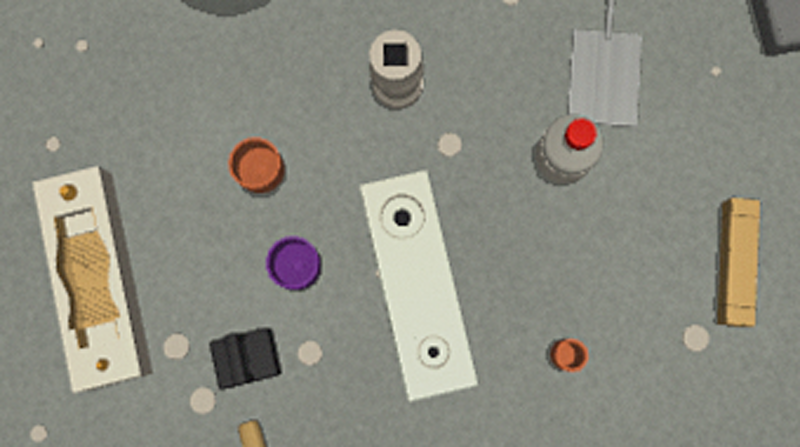

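The crop confirms the layout: thick dowel and large socket are both at the far (+x) end. The face estimate and the dowel estimate for the lower half differ by about 4 mm in y, so I'll refine that once.

```bash
cat >> h.py <<'E'
def plan(wps,start=None):
    """wps: (x,y,z,yaw) -> tool-frame shift mm & turn deg from current pose"""
    o=ctrl.get_obs(); p=o['tcp_pos']; Rm=R.from_euler('xyz',o['tool_rot'])
    print('clock',round(o['clock'],2),'tcp',p.round(1),'rot',o['tool_rot'].round(4),'open',round(o['opening'],1))
    for x,y,z,yaw in wps:
        Rn=R.from_euler('xyz',[np.pi,0,yaw]); rv=(Rm.inv()*Rn).as_rotvec(degrees=True)
        print('shift mm',Rm.inv().apply(np.array([x,y,z])-p).round(1),'turn',rv.round(2),'(turn after shift)')
        p=np.array([x,y,z]);Rm=Rn
E
python3 - <<'E'
from h import *
d=np.load('pics/top0_d.npy');P=cloud('top',d)
im=cv2.imread('pics/top0.png').astype(int)
for nm,(u0,u1,v0,v1) in {'thick':(170,190,193,209),'thin':(186,204,268,282)}.items():
    b=im[v0:v1,u0:u1]; m=(b[...,2]-b[...,0]>45)
    v,u=np.nonzero(m); q=P[v0:v1,u0:u1]; h=q[(q[...,2]>39.5)&m]
    print(nm,m.sum(),u.mean()+u0,v.mean()+v0,'depth c',h.mean(0).round(1),len(h),'zmax',q[...,2].max().round(1),'ray',ray('top',(u.mean()+u0,v.mean()+v0),41).round(1))
g=im.min(2)>150
k,l,s,c=cv2.connectedComponentsWithStats(g[185:292,158:218].astype(np.uint8))
i=1+np.argmax(s[1:,4]); m=(l==i); v,u=np.nonzero(m)
pts=np.array([ray('top',(a+158,b+185),36)[:2] for a,b in zip(u,v)],np.float32)
print('rect',cv2.minAreaRect(cv2.convexHull(pts)))
T=P[185:292,158:218]; 
a=np.array([517.4,279.9]); ex=np.array([np.cos(.256),np.sin(.256)]); ey=np.array([-ex[1],ex[0]])
L=np.stack([(T[...,:2]-a)@ex,(T[...,:2]-a)@ey,T[...,2]],-1).reshape(-1,3)
for x0 in(-50,0,50):
    for y0 in range(-32,33,8):
        w=(abs(L[:,0]-x0)<5)&(abs(L[:,1]-y0)<3.5); print(x0,y0,L[w,2].mean().round(1),end=' | ')
    print()
plan([(533,-297,120,-.102)])
E
```

```text
thick 46 178.73913043478262 201.5 depth c [591.5 297.1  44.7] 35 zmax 819.1 ray [591.1 298.   41. ]
thin 21 193.14285714285714 274.8095238095238 depth c [441.5 258.8  44. ] 15 zmax 47.9 ray [440.9 259.3  41. ]
rect ((517.0457153320312, 280.6607971191406), (190.25267028808594, 59.95087432861328), 14.43766975402832)
-50 -32 14.5 | -50 -24 36.1 | -50 -16 35.7 | -50 -8 21.3 | -50 0 21.0 | -50 8 21.4 | -50 16 30.3 | -50 24 36.3 | -50 32 36.7 | 
0 -32 14.9 | 0 -24 35.9 | 0 -16 13.4 | 0 -8 15.0 | 0 0 15.6 | 0 8 16.1 | 0 16 17.3 | 0 24 33.4 | 0 32 35.3 | 
50 -32 15.0 | 50 -24 36.5 | 50 -16 35.8 | 50 -8 21.1 | 50 0 20.9 | 50 8 21.0 | 50 16 29.8 | 50 24 36.2 | 50 32 36.2 | 
clock 0.1 tcp [ 221.1 -530.6  230.8] rot [-3.1406e+00 -2.0000e-04  3.9480e-01] open 85.8
shift mm [377.7 -95.5 110.9] turn [-0.06  0.   28.46] (turn after shift)
```

>>> carry_out --pt "0.054 -0.0136 0.0158 0 0 0 1" --pt "0.054 -0.0136 0.0158 0 0 0 1" --pt "0.054 -0.0136 0.0158 0 0 0 1" --pt "0.054 -0.0136 0.0158 0 0 0 1" --pt "0.054 -0.0136 0.0158 0 0 0 1" --pt "0.054 -0.0136 0.0158 0 0 0 1" --pt "0.054 -0.0136 0.0158 0 0 0 1" --pt "0 0 0 0 0 9.5 1" --pt "0 0 0 0 0 9.5 1" --pt "0 0 0 0 0 9.5 1"

```text
clock: 1.35
tcp_pos: [533.4, -297.2, 120.2]
tool_rot: [-3.141, 0.001, -0.108]
force: [-0.1, -0.4, -0.4]
opening: 85.7
finger_force: 0.0
```

```bash
python3 - <<'E'
from h import *
plan([(533,-297,15.5,-.102)])
im,d=shot('side','side1')
E
```

```text
clock 1.35 tcp [ 533.4 -297.2  120.2] rot [-3.1411e+00  8.0000e-04 -1.0770e-01] open 85.7
shift mm [-3.000e-01 -1.000e-01  1.047e+02] turn [-0.03  0.05 -0.33] (turn after shift)
```

>>> carry_out --pt "0 0 0.035 0 0 0 1" --pt "0 0 0.035 0 0 0 1" --pt "0 0 0.02 0 0 0 1" --pt "0 0 0.0145 0 0 0 1" --pt "0 0 0 0 0 0 -1" --pt "0 0 0 0 0 0 -1" --pt "0 0 0 0 0 0 -1" --pt "0 0 0 0 0 0 -1" --pt "0 0 0 0 0 0 -1" --pt "0 0 0 0 0 0 -1" --force 35

```text
clock: 2.65
tcp_pos: [533.8, -297.7, 17.1]
tool_rot: [3.141, -0.001, -0.102]
force: [-1.0, 0.5, 7.6]
opening: 25.6
finger_force: 35.1
```

>>> carry_out --pt "0 0 -0.01 0 0 0 -1" --pt "0 0 -0.03 0 0 0 -1" --pt "0 0 -0.04 0 0 0 -1" --pt "0 0 -0.05 0 0 0 -1" --pt "0 0 0 0 0 0 -1"

```text
clock: 3.28
tcp_pos: [534.8, -298.4, 151.0]
tool_rot: [3.138, -0.006, -0.102]
force: [-0.5, 0.3, -1.6]
opening: 25.0
finger_force: 34.7
```

```bash
python3 - <<'E'
from h import *
im,d=shot('top','top2')
plan([(517,280.6,146,.253)])
o=ctrl.get_obs();p=o['tcp_pos'];print(o['force'])
K,oo,A=cam('top'); q=K@(A.T@(p+[0,0,10]-oo)); print(q[:2]/q[2])
P=cloud('top',d); b=im.astype(int); m=(b[...,0]-b[...,2]>60)&(d>0)&(P[...,2]>100)&(P[...,2]<175)&(np.hypot(P[...,0]-p[0],P[...,1]-p[1])<90)
q=P[m]; print(len(q),np.percentile(q[:,2],[5,50,95]))
h=cv2.convexHull(q[:,:2].astype(np.float32)); print(cv2.minAreaRect(h))
im,d=shot('side','side2'); cv2.imwrite('pics/s2.png',cv2.resize(im[100:330,180:480,::-1],(780,598)))
E
```

```text
clock 3.33 tcp [ 534.  -297.8  148.3] rot [ 3.1399e+00 -3.0000e-03 -1.0250e-01] open 25.2
shift mm [ -76.1 -573.7    1.2] turn [  0.13  -0.15 -20.37] (turn after shift)
[-0.7359724   0.99959903 -1.11946168]
[492.13995527 223.26975451]
310 [162.69767851 164.41018567 166.28724596]
((541.785400390625, -299.24786376953125), (24.561458587646484, 93.78584289550781), 84.18009185791016)
```

View pics/s2.png

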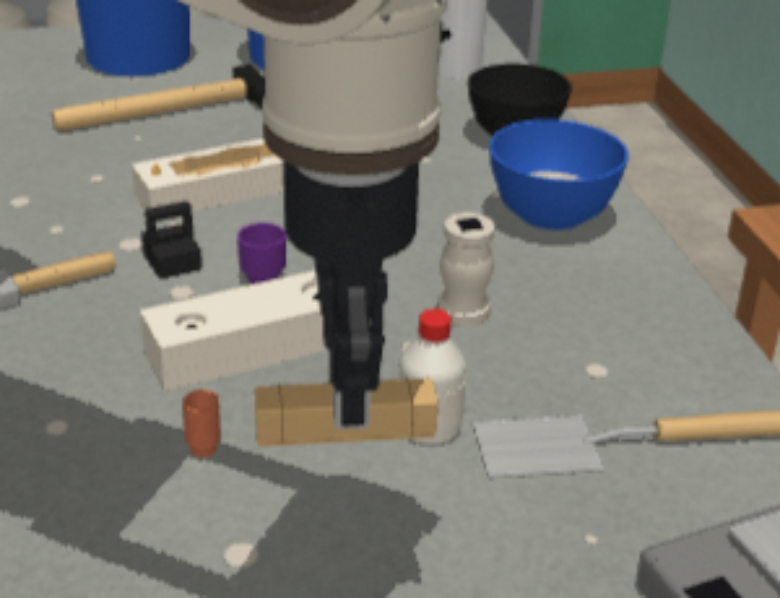

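>>> carry_out --pt "-0.0075 -0.0574 0 0 0 0 -1" --pt "-0.0075 -0.0574 0 0 0 0 -1" --pt "-0.0075 -0.0574 0 0 0 0 -1" --pt "-0.0075 -0.0574 0 0 0 0 -1" --pt "-0.0075 -0.0574 0 0 0 0 -1" --pt "-0.0075 -0.0574 0 0 0 0 -1" --pt "-0.0075 -0.0574 0 0 0 0 -1" --pt "-0.0075 -0.0574 0 0 0 0 -1" --pt "-0.0075 -0.0574 0 0 0 0 -1" --pt "-0.0075 -0.0574 0 0 0 0 -1"

```text
clock: 4.62
tcp_pos: [516.7, 282.9, 144.9]
tool_rot: [3.141, 0.002, -0.103]
force: [1.8, -1.4, -0.3]
opening: 25.3
finger_force: 34.8
```

>>> carry_out --pt "0 0 0.02 0 0 -10.2 -1" --pt "0 0 0.02 0 0 -10.2 -1" --pt "0 0 0 0 0 0 -1" --pt "0 0 0 0 0 0 -1"

```text
clock: 5.12
tcp_pos: [517.7, 281.1, 106.4]
tool_rot: [-3.141, 0.0, 0.249]
force: [-0.5, -1.2, -2.1]
opening: 24.8
finger_force: 34.9
```

```bash
python3 - <<'E'
from h import *
im,d=shot('top','top3')
plan([(518,280.9,38.5,.253)])
o=ctrl.get_obs();p=o['tcp_pos']
P=cloud('top',d); b=im.astype(int); m=(b[...,0]-b[...,2]>50)&(d>0)&(P[...,2]>90)&(P[...,2]<140)&(np.hypot(P[...,0]-p[0],P[...,1]-p[1])<90)
q=P[m]; c,s=np.cos(.253),np.sin(.253); l=(q[:,:2]-p[:2])@np.array([[c,-s],[s,c]]); print(len(q),np.median(q[:,2]),'local x',l[:,0].min(),l[:,0].max(),'y at ends',[np.percentile(l[abs(l[:,0]-e)<14,1],[2,98]).round(1) if (abs(l[:,0]-e)<14).any() else None for e in(-45,45)])
cv2.imwrite('pics/t3.png',cv2.resize(im[150:320,110:300,::-1],(670,600)))
E
```

```text
clock 5.17 tcp [517.9 281.1 106.8] rot [-3.1414e+00 -5.0000e-04  2.4950e-01] open 24.9
shift mm [ 0.   0.2 68.3] turn [-0.01 -0.03 -0.2 ] (turn after shift)
524 119.48074982611894 local x -57.95402901474389 52.86145077228103 y at ends [array([-13.6,  11.2]), array([-13.1,   9.3])]
```

View pics/t3.png

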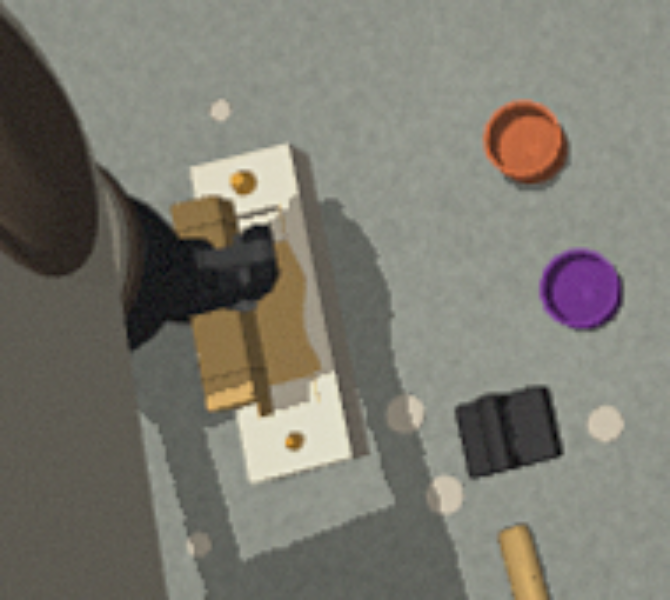

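>>> carry_out --pt "0.001 -0.0006 0.025 0 0 0 -1" --pt "0 0 0.02 0 0 0 -1" --pt "0 0 0.01 0 0 0 -1" --pt "0 0 0.005 0 0 0 -1" --pt "0 0 0.003 0 0 0 -1" --pt "0 0 0.002 0 0 0 -1" --pt "0 0 0.0015 0 0 0 -1" --pt "0 0 0 0 0 0 -1"

```text
clock: 6.18
tcp_pos: [518.5, 282.1, 39.8]
tool_rot: [-3.141, -0.0, 0.253]
force: [-0.0, 0.3, -1.1]
opening: 25.1
finger_force: 34.9
```

>>> carry_out --pt "0 0 0.001 0 0 0 -1" --pt "0 0 0.001 0 0 0 -1" --pt "0 0 0.0005 0 0 0 -1" --pt "0 0 0 0 0 0 -1"

```text
clock: 6.68
tcp_pos: [518.5, 282.1, 38.1]
tool_rot: [-3.141, -0.0, 0.253]
force: [-5.4, -2.0, 11.9]
opening: 25.1
finger_force: 36.4
```

>>> carry_out --pt "0 0 0 0 0 0 -0.2" --pt "0 0 0 0 0 0 0.0" --pt "0 0 0 0 0 0 0.2" --pt "0 0 -0.005 0 0 0 0.2" --pt "0 0 -0.03 0 0 0 0.5" --pt "0 0 -0.05 0 0 0 1" --pt "0 0 -0.05 0 0 0 1"

```text
clock: 7.55
tcp_pos: [518.2, 281.9, 174.0]
tool_rot: [-3.141, 0.0, 0.253]
force: [0.7, 0.1, 0.5]
opening: 85.6
finger_force: 0.0
```

```bash
python3 - <<'E'
from h import *
plan([(512,-12.1,172,.231),(512,-12.1,6,.231)])
E
```

```text
clock 7.55 tcp [518.2 281.9 174. ] rot [-3.1415e+00  2.0000e-04  2.5340e-01] open 85.6
shift mm [-79.7 283.1   2. ] turn [-0.01  0.01  1.28] (turn after shift)
shift mm [  0.  -0. 166.] turn [0. 0. 0.] (turn after shift)
```

>>> carry_out --pt "-0.0133 0.0472 0 0 0 0 1" --pt "-0.0133 0.0472 0 0 0 0 1" --pt "-0.0133 0.0472 0 0 0 0 1" --pt "-0.0133 0.0472 0 0 0 0 1" --pt "-0.0133 0.0472 0.02 0 0 0 1" --pt "-0.0133 0.0472 0.03 0 0 1.28 1" --pt "0 0 0.04 0 0 0 1" --pt "0 0 0 0 0 0 1"

```text
clock: 8.55
tcp_pos: [510.8, -12.3, 80.5]
tool_rot: [-3.14, 0.004, 0.23]
force: [-0.1, 0.9, 0.5]
opening: 85.6
finger_force: 0.0
```

```bash
python3 - <<'E'
from h import *
im,d=shot('top','top4')
plan([(512,-12.1,6,.231)])
P=cloud('top',d)
for n,s,a,b in(('core',(187,238),46,56),('low',(198,265),30,40)):
    r=face('top',d,s,a,b); r.pop('hole'); print(n,r)
cv2.imwrite('pics/t4.png',cv2.resize(im[150:320,130:420,::-1],(800,469)))
E
```

```text
clock 8.6 tcp [511.9 -12.   82.4] rot [-3.1409e+00  1.3000e-03  2.3100e-01] open 85.2
shift mm [ 0.2  0.2 76.4] turn [-0.04  0.08 -0.  ] (turn after shift)
core {'c': array([517.1, 280.2,  51.2]), 'size': array([111.8,  27.2]), 'yaw': np.float64(0.256), 'n': 727}
low {'c': array([517.1, 279.7,  36.1]), 'size': array([189.8,  62. ]), 'yaw': np.float64(0.251), 'n': 1666}
```

View pics/t4.png

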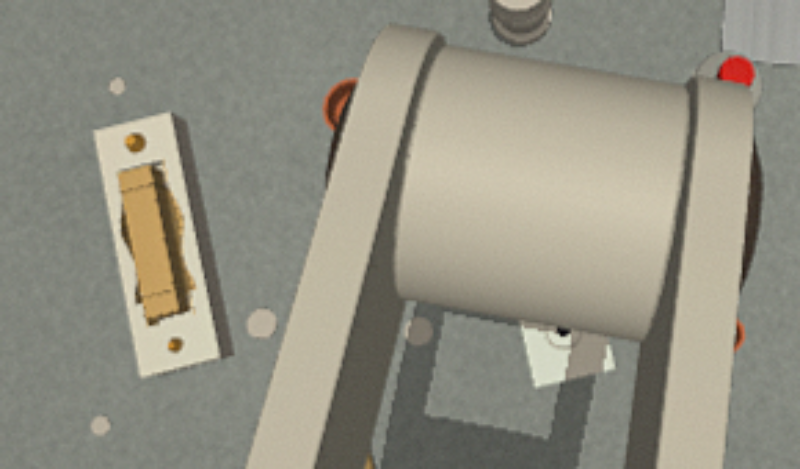

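>>> carry_out --pt "0 0 0.03 0 0 0 1" --pt "0 0 0.025 0 0 0 1" --pt "0 0 0.015 0 0 0 1" --pt "0 0 0.006 0 0 0 1" --pt "0 0 0 0 0 0 -1" --pt "0 0 0 0 0 0 -1" --pt "0 0 0 0 0 0 -1" --pt "0 0 0 0 0 0 -1" --force 60

```text
clock: 9.6
tcp_pos: [512.8, -12.1, 7.4]
tool_rot: [3.141, -0.002, 0.231]
force: [-1.6, 2.6, 4.9]
opening: 59.3
finger_force: 66.3
```

>>> carry_out --pt "0 0 -0.005 0 0 0 -1" --pt "0 0 -0.02 0 0 0 -1" --pt "0 0 -0.04 0 0 0 -1" --pt "0 0 -0.05 0 0 0 -1" --pt "0 0 0 0 0 0 -1"

```text
clock: 10.22
tcp_pos: [513.9, -12.4, 125.2]
tool_rot: [3.139, -0.006, 0.231]
force: [-0.3, -0.5, -4.6]
opening: 59.2
finger_force: 66.8
```

```bash
python3 - <<'E'
from h import *
plan([(518,281.2,122.5,.231),(518,281.2,120,.253)])
print(ctrl.get_obs()['force'])
E
```

```text
clock 10.22 tcp [513.9 -12.4 125.2] rot [ 3.1391 -0.0059  0.2311] open 59.2
shift mm [  71.3 -284.9    2.4] turn [ 0.14 -0.34  0.01] (turn after shift)
shift mm [ 0.  -0.   2.5] turn [ 0.    0.   -1.26] (turn after shift)
[-0.32543176 -0.48234553 -4.61447606]
```

>>> carry_out --pt "0.0102 -0.0407 0 0 0 0 -1" --pt "0.0102 -0.0407 0 0 0 0 -1" --pt "0.0102 -0.0407 0 0 0 0 -1" --pt "0.0102 -0.0407 0 0 0 0 -1" --pt "0.0102 -0.0407 0 0 0 0 -1" --pt "0.0102 -0.0407 0 0 0 0 -1" --pt "0.0102 -0.0407 0 0 0 -1.26 -1" --pt "0 0 0.01 0 0 0 -1" --pt "0 0 0 0 0 0 -1" --pt "0 0 0 0 0 0 -1"

```text
clock: 11.48
tcp_pos: [516.4, 280.7, 111.0]
tool_rot: [3.141, 0.001, 0.252]
force: [-0.6, 0.4, -4.6]
opening: 59.5
finger_force: 67.1
```

```bash
python3 - <<'E'
from h import *
im,d=shot('top','top5')
plan([(518,281.2,60,.253)])
o=ctrl.get_obs();p=o['tcp_pos']
P=cloud('top',d); m=(im.min(2)>110)&(d>0)&(P[...,2]>140)&(P[...,2]<165)&(np.hypot(P[...,0]-p[0],P[...,1]-p[1])<115)
q=P[m]; c,s=np.cos(.253),np.sin(.253); l=(q[:,:2]-p[:2])@np.array([[c,-s],[s,c]])
print(len(q),np.median(q[:,2]),'local x',l[:,0].min(),l[:,0].max(),cv2.minAreaRect(cv2.convexHull(q[:,:2].astype(np.float32))))
for e in(-85,-60,60,85):
    w=abs(l[:,0]-e)<9
    if w.sum()>10: print(e,w.sum(),np.percentile(l[w,1],[1,99]).round(1),q[w,2].mean())
cv2.imwrite('pics/t5.png',cv2.resize(im[150:320,110:300,::-1],(670,600)))
E
```

```text
clock 11.53 tcp [516.6 280.7 111.3] rot [3.1416e+00 1.0000e-04 2.5200e-01] open 58.9
shift mm [ 1.5 -0.1 51.3] turn [ 0.    0.01 -0.06] (turn after shift)
2236 147.7649870968903 local x -96.13608464065095 94.27232705855926 ((515.931640625, 279.5787658691406), (190.40525817871094, 61.21427536010742), 14.537137985229492)
-85 361 [-30.7  28.3] 148.0370641681667
-60 241 [-30.7  28.7] 147.2265445258438
60 110 [-30.9  24.6] 146.32953152220568
85 318 [-30.7  28.7] 147.62468935987903
```

View pics/t5.png

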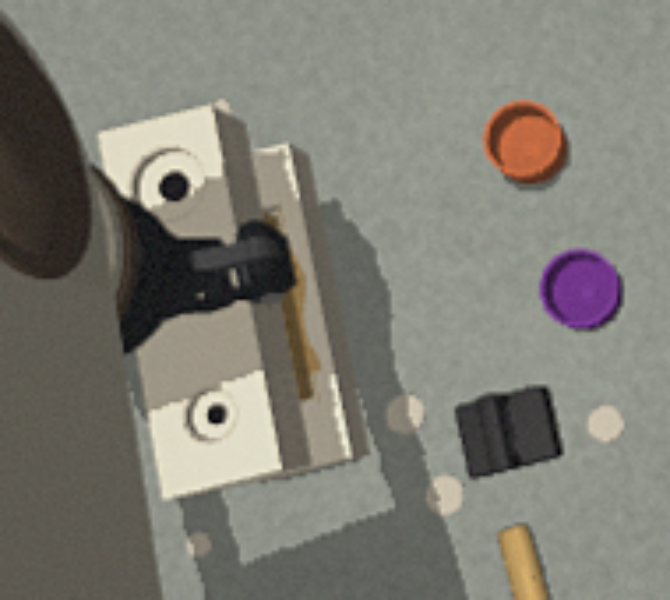

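>>> carry_out --pt "0.0013 -0.0001 0.02 0 0 0 -1" --pt "0 0 0.02 0 0 0 -1" --pt "0 0 0.01 0 0 0 -1" --pt "0 0 0.004 0 0 0 -1" --pt "0 0 0 0 0 0 -1" --pt "0 0 0 0 0 0 -1"

```text
clock: 12.28
tcp_pos: [518.0, 282.1, 58.0]
tool_rot: [-3.141, -0.001, 0.253]
force: [0.0, -0.4, -4.7]
opening: 59.7
finger_force: 67.2
```

```bash
python3 - <<'E'
from h import *
plan([(517.8,281.1,43.4,.253)])
E
```

```text
clock 12.28 tcp [518.  282.1  58. ] rot [-3.1414e+00 -1.0000e-03  2.5300e-01] open 59.7
shift mm [-0.5  0.9 14.6] turn [-0.01 -0.06  0.  ] (turn after shift)
```

>>> carry_out --pt "-0.0002 0.0006 0.002 0 0 0 -1" --pt "0 0 0.002 0 0 0 -1" --pt "0 0 0.001 0 0 0 -1" --pt "0 0 0.001 0 0 0 -1" --pt "0 0 0 0 0 0 -1"

```text
clock: 12.9
tcp_pos: [517.6, 281.4, 51.2]
tool_rot: [-3.141, 0.0, 0.253]
force: [-0.6, -0.6, -4.8]
opening: 59.8
finger_force: 67.2
```

Entering the dowels freely.

>>> carry_out --pt "0 0 0.0015 0 0 0 -1" --pt "0 0 0.0015 0 0 0 -1" --pt "0 0 0.001 0 0 0 -1" --pt "0 0 0 0 0 0 -1"

```text
clock: 13.4
tcp_pos: [517.6, 281.3, 47.1]
tool_rot: [-3.141, 0.0, 0.253]
force: [0.4, -0.1, -3.8]
opening: 59.3
finger_force: 67.2
```

>>> carry_out --pt "0 0 0.001 0 0 0 -1" --pt "0 0 0.001 0 0 0 -1" --pt "0 0 0.001 0 0 0 -1" --pt "0 0 0.0006 0 0 0 -1" --pt "0 0 0 0 0 0 -1"

```text
clock: 14.02
tcp_pos: [517.6, 281.3, 43.6]
tool_rot: [-3.141, 0.0, 0.253]
force: [0.5, -0.1, -4.6]
opening: 59.1
finger_force: 67.2
```

>>> carry_out --pt "0 0 0.0005 0 0 0 -1" --pt "0 0 0.0005 0 0 0 -1" --pt "0 0 0.0003 0 0 0 -1" --pt "0 0 0 0 0 0 -1"

```text
clock: 14.52
tcp_pos: [517.7, 281.4, 43.4]
tool_rot: [-3.141, -0.001, 0.253]
force: [-6.6, -3.2, 12.6]
opening: 59.4
finger_force: 69.3
```

>>> carry_out --pt "0 0 0 0 0 0 1" --pt "0 0 0 0 0 0 1" --pt "0 0 0 0 0 0 1" --pt "0 0 -0.02 0 0 0 1" --pt "0 0 -0.04 0 0 0 1" --pt "0 0 -0.05 0 0 0 1"

```text
clock: 15.28
tcp_pos: [517.2, 281.1, 152.8]
tool_rot: [3.142, 0.002, 0.253]
force: [0.2, -0.2, 0.2]
opening: 85.3
finger_force: 0.0
```

```bash
python3 - <<'E'
from h import *
plan([(617.1,131.8,150,.253)])
E
```

```text
clock 15.28 tcp [517.2 281.1 152.8] rot [3.1415e+00 1.7000e-03 2.5300e-01] open 85.3
shift mm [ 59.3 169.6   2.7] turn [0.01 0.1  0.  ] (turn after shift)
```

>>> carry_out --pt "0.0148 0.0424 0 0 0 0 1" --pt "0.0148 0.0424 0 0 0 0 1" --pt "0.0148 0.0424 0 0 0 0 1" --pt "0.0148 0.0424 0.03 0 0 0 1" --pt "0 0 0.03 0 0 0 1" --pt "0 0 0 0 0 0 1" --pt "0 0 0 0 0 0 1"

```text
clock: 16.15
tcp_pos: [617.7, 132.4, 93.6]
tool_rot: [3.142, -0.001, 0.254]
force: [0.2, 0.0, -0.0]
opening: 85.8
finger_force: 0.0
```

```bash
python3 - <<'E'
from h import *
im,d=shot('top','top6')
plan([(617.1,131.8,19,.253)])
r=face('top',d,(187,238),74,86); r.pop('hole'); print(r)
P=cloud('top',d)
c,s=np.cos(.253),np.sin(.253); l=(P[...,:2]-[517.5,280.8])@np.array([[c,-s],[s,c]])
for e in(-88,-40,0,40,88):
    w=(abs(l[...,0]-e)<6)&(abs(l[...,1])<26)&(d>0)&(P[...,2]>60); print(e,P[w][:,2].mean().round(2),w.sum())
b=im.astype(int)
for nm,x in(('big',60),('small',-60)):   # socket: dark floor hole
    K,o,A=cam('top'); p0=np.array([517.3+x*c,280.7+x*s,80]); q=K@(A.T@(p0-o)); u,v=(q[:2]/q[2]); print(nm,u.round(1),v.round(1))
cv2.imwrite('pics/t6.png',cv2.resize(im[150:320,130:420,::-1],(800,469)))
E
```

```text
clock 16.2 tcp [617.9 132.5  94. ] rot [ 3.1414e+00 -2.0000e-03  2.5380e-01] open 85.4
shift mm [-1.1  0.5 75. ] turn [ 0.01 -0.11  0.05] (turn after shift)
{'c': array([561. , 288. ,  80.2]), 'size': array([102.9,  59.3]), 'yaw': np.float64(0.206), 'n': 998}
-88 nan 0
-40 nan 0
0 80.27 127
40 79.43 122
88 80.42 89
big 171.7 206.2
small 183.2 265.7<stdin>:8: RuntimeWarning: Mean of empty slice.
  ret = ret.dtype.type(ret / rcount)
```

View pics/t6.png

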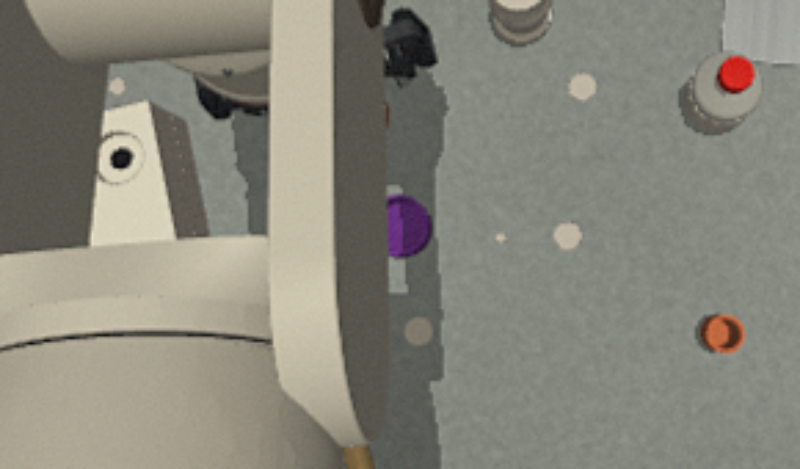

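```bash
python3 - <<'E'
from h import *
im=cv2.imread('pics/top6.png')[:,:,::-1]; d=np.load('pics/top6_d.npy'); P=cloud('top',d)
c,s=np.cos(.253),np.sin(.253); M=np.array([[c,-s],[s,c]]); o0=np.array([517.3,280.7])
l=(P[...,:2]-o0)@M
w=(abs(P[...,2]-80)<3.5)&(d>0)&(abs(l[...,0])<120)&(abs(l[...,1])<50)&(im.min(2)>100)
print('xmax',np.sort(l[w][:,0])[-5:]); 
for e in(10,30,50,70,85):
    k=w&(abs(l[...,0]-e)<8); print(e,np.percentile(l[k][:,1],[1,99]).round(1))
u,v=np.mgrid[155:190,190:225]; 
g=im.max(2)[190:225,155:190]; m=(g<60); vv,uu=np.nonzero(m); print('hole',m.sum(),uu.mean()+155,vv.mean()+190)
for z in(71,80):
    print(z,(ray('top',(uu.mean()+155,vv.mean()+190),z)[:2]-o0)@M)
print('ring',(ray('top',(174,207.3),80)[:2]-o0)@M)
E
```

```text
xmax [94.13346676 94.31681527 94.39569394 94.60799757 95.2057066 ]
10 [-30.9  27.1]
30 [-30.2  21.7]
50 [-30.2  16.7]
70 [-31.    4.7]
85 [-30.7   5.4]
hole 39 173.43589743589743 207.2051282051282
71 [59.37310297  0.33805265]
80 [57.15348131 -2.9633491 ]
ring [56.68579438 -4.01618379]
```

>>> carry_out --pt "-0.001 0.0005 0.025 0 0 0 1" --pt "0 0 0.025 0 0 0 1" --pt "0 0 0.015 0 0 0 1" --pt "0 0 0.01 0 0 0 1" --pt "0 0 0 0 0 0 -1" --pt "0 0 0 0 0 0 -1" --pt "0 0 0 0 0 0 -1" --pt "0 0 0 0 0 0 -1" --pt "0 0 0 0 0 0 -1" --force 35

```text
clock: 17.32
tcp_pos: [617.1, 131.3, 18.4]
tool_rot: [3.141, -0.002, 0.253]
force: [-1.1, 0.7, 6.4]
opening: 44.3
finger_force: 35.8
```

>>> carry_out --pt "0 0 -0.005 0 0 0 -1" --pt "0 0 -0.025 0 0 0 -1" --pt "0 0 -0.05 0 0 0 -1" --pt "0 0 -0.05 0 0 0 -1" --pt "-0.0002 -0.0424 0 0 0 0 -1" --pt "-0.0002 -0.0424 0 0 0 0 -1" --pt "-0.0002 -0.0424 0 0 0 0 -1" --pt "-0.0002 -0.0424 0 0 0 0 -1" --pt "0 0 0 0 0 0 -1" --pt "0 0 0 0 0 0 -1"

```text
clock: 18.58
tcp_pos: [573.4, 295.0, 147.5]
tool_rot: [3.141, -0.0, 0.253]
force: [-0.2, 0.3, -1.5]
opening: 44.8
finger_force: 36.2
```

```bash
python3 - <<'E'
from h import *
plan([(575.1,296,98,.253)])
im,d=shot('top','top7'); o=ctrl.get_obs();p=o['tcp_pos']
P=cloud('top',d); b=im.astype(int)
m=(b[...,0]-b[...,2]>60)&(P[...,2]>p[2]+15)&(P[...,2]<p[2]+40)&(np.hypot(P[...,0]-p[0],P[...,1]-p[1])<50)
q=P[m]; print(len(q))
if len(q)>10: print(np.percentile(q[:,2],[5,50,95]),q[:,:2].min(0)-p[:2],q[:,:2].max(0)-p[:2])
cv2.imwrite('pics/t7.png',cv2.resize(im[150:320,110:300,::-1],(670,600)))
im,d=shot('side','side7');cv2.imwrite('pics/s7.png',cv2.resize(im[90:250,200:400,::-1],(750,600)))
E
```

```text
clock 18.57 tcp [573.4 295.  147.5] rot [ 3.1414 -0.      0.2534] open 44.8
shift mm [ 1.9 -0.6 49.5] turn [ 0.01 -0.    0.03] (turn after shift)
62
[171.3607155  177.08509141 179.21898216] [-22.35268093 -21.78267988] [-3.57482362 20.15086188]
```

View pics/s7.png

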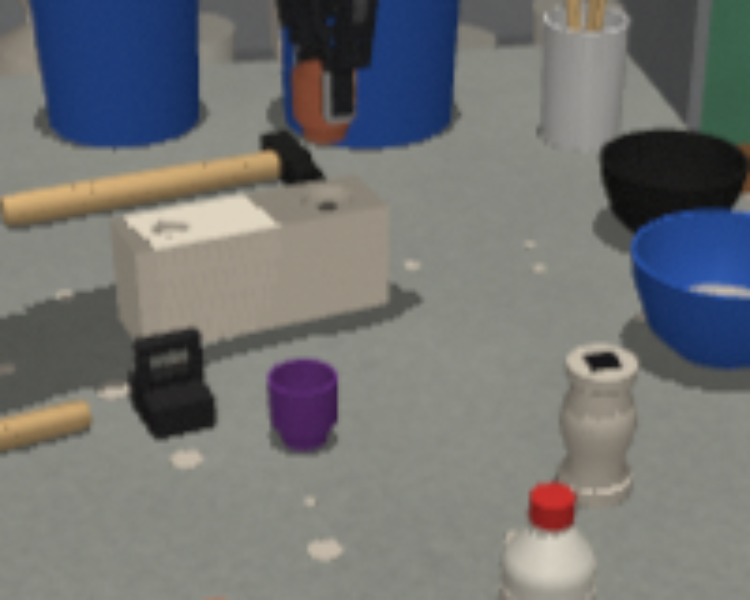

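The mould looks closed flush in the side view, and the cup is held upright above the large socket at about (325,110).

>>> carry_out --pt "0.0016 -0.0006 0.02 0 0 0 -1" --pt "0 0 0.02 0 0 0 -1" --pt "0 0 0.008 0 0 0 -1" --pt "0 0 0.004 0 0 0 -1" --pt "0 0 0.002 0 0 0 -1" --pt "0 0 0.001 0 0 0 -1" --pt "0 0 0 0 0 0 -1"

```text
clock: 19.55
tcp_pos: [574.8, 296.3, 92.6]
tool_rot: [-3.141, -0.0, 0.253]
force: [-0.3, 0.2, -0.9]
opening: 44.5
finger_force: 36.2
```

>>> carry_out --pt "0 0 0.001 0 0 0 -1" --pt "0 0 0.001 0 0 0 -1" --pt "0 0 0.0007 0 0 0 -1" --pt "0 0 0.0005 0 0 0 -1" --pt "0 0 0 0 0 0 -1"

```text
clock: 20.18
tcp_pos: [574.8, 296.3, 89.4]
tool_rot: [-3.141, -0.0, 0.253]
force: [-1.7, -0.6, 4.0]
opening: 44.7
finger_force: 36.5
```

>>> carry_out --pt "0 0 0 0 0 0 0.3" --pt "0 0 0 0 0 0 0.6" --pt "0 0 0 0 0 0 1" --pt "0 0 0 0 0 0 1" --pt "0 0 -0.03 0 0 0 1" --pt "0 0 -0.05 0 0 0 1"

```text
clock: 20.92
tcp_pos: [574.0, 295.9, 168.5]
tool_rot: [3.141, 0.003, 0.253]
force: [0.2, 0.3, 0.4]
opening: 85.5
finger_force: 0.0
```

```bash
python3 - <<'E'
from h import *
plan([(450.9,-141.7,140,.253)])
E
```

```text
clock 20.93 tcp [574.  295.9 168.5] rot [3.1414 0.0033 0.253 ] open 85.5
shift mm [-228.6  392.8   29.3] turn [0.01 0.19 0.  ] (turn after shift)
```

>>> carry_out --pt "-0.0286 0.0491 0 0 0 0 1" --pt "-0.0286 0.0491 0 0 0 0 1" --pt "-0.0286 0.0491 0 0 0 0 1" --pt "-0.0286 0.0491 0 0 0 0 1" --pt "-0.0286 0.0491 0 0 0 0 1" --pt "-0.0286 0.0491 0.02 0 0 0 1" --pt "-0.0286 0.0491 0.02 0 0 0 1" --pt "-0.0286 0.0491 0.03 0 0 0 1" --pt "0 0 0 0 0 0 1" --pt "0 0 0 0 0 0 1"

```text
clock: 22.18
tcp_pos: [452.2, -139.9, 100.2]
tool_rot: [-3.141, -0.0, 0.252]
force: [0.5, 0.1, -0.1]
opening: 85.2
finger_force: 0.0
```

```bash
python3 - <<'E'
from h import *
im,d=shot('top','top8')
plan([(450.9,-141.7,18,.253)])
r=face('top',d,(187,255),76,86); r.pop('hole'); print(r)
r=face('top',d,(165,200),108,130); r.pop('hole'); print(r)
cv2.imwrite('pics/t8.png',cv2.resize(im[140:320,110:310,::-1],(660,594)))
E
```

```text
clock 22.23 tcp [ 452.4 -139.4  100.5] rot [ 3.1414e+00 -7.0000e-04  2.5340e-01] open 85.5
shift mm [-2.1  1.8 82.5] turn [ 0.01 -0.04  0.02] (turn after shift)
{'c': array([517.3, 280. ,  80.2]), 'size': array([190.5,  61.8]), 'yaw': np.float64(0.254), 'n': 2371}
{'c': array([574.9, 295. , 117.5]), 'size': array([45. , 44.3]), 'yaw': np.float64(1.512), 'n': 215}
```

View pics/t8.png

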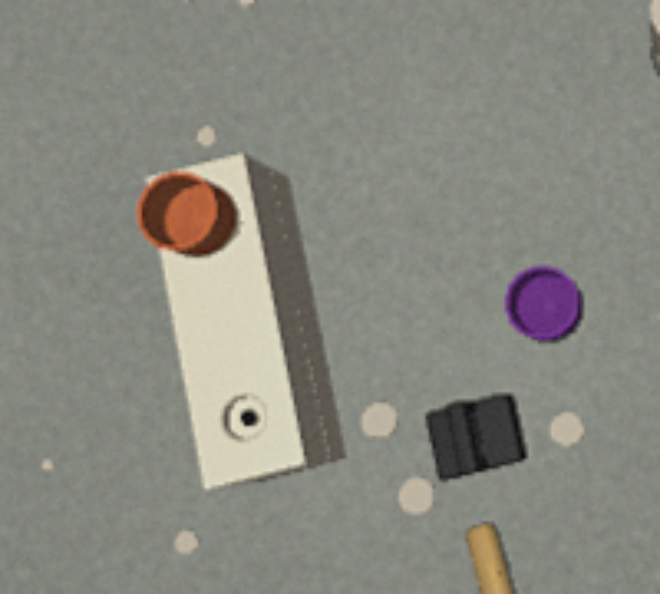

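The upper half sits level at z = 80 and the cup is seated in the large socket. On to the riser.

>>> carry_out --pt "-0.002 0.0015 0.025 0 0 0 1" --pt "0 0 0.025 0 0 0 1" --pt "0 0 0.02 0 0 0 1" --pt "0 0 0.012 0 0 0 1" --pt "0 0 0 0 0 0 1" --pt "0 0 0 0 0 0 -1" --pt "0 0 0 0 0 0 -1" --pt "0 0 0 0 0 0 -1" --pt "0 0 0 0 0 0 -1" --pt "0 0 0 0 0 0 -1" --force 30

```text
clock: 23.48
tcp_pos: [450.7, -142.0, 18.4]
tool_rot: [3.141, -0.0, 0.253]
force: [-1.7, 1.2, 5.5]
opening: 26.8
finger_force: 29.4
```

>>> carry_out --pt "0 0 0 0 0 0 -1" --pt "0 0 0 0 0 0 -1"

```text
clock: 23.72
tcp_pos: [450.7, -142.0, 18.4]
tool_rot: [3.141, -0.001, 0.253]
force: [-1.9, -0.5, 6.1]
opening: 27.4
finger_force: 29.4
```

>>> carry_out --pt "0 0 -0.005 0 0 0 -1" --pt "0 0 -0.025 0 0 0 -1" --pt "0 0 -0.05 0 0 0 -1" --pt "0 0 -0.05 0 0 0 -1" --pt "0.0138 -0.0491 0 0 0 0 -1" --pt "0.0138 -0.0491 0 0 0 0 -1" --pt "0.0138 -0.0491 0 0 0 0 -1" --pt "0.0138 -0.0491 0 0 0 0 -1" --pt "0.0138 -0.0491 0 0 0 0 -1" --pt "0.0138 -0.0491 0 0 0 0 -1"

```text
clock: 24.98
tcp_pos: [456.5, 165.8, 148.3]
tool_rot: [-3.142, -0.0, 0.253]
force: [0.8, -0.7, -0.7]
opening: 27.2
finger_force: 29.8
```

>>> carry_out --pt "0.0138 -0.0491 0 0 0 0 -1" --pt "0.0138 -0.0491 0 0 0 0 -1" --pt "0 0 0 0 0 0 -1" --pt "0 0 0 0 0 0 -1" --pt "0 0 0 0 0 0 -1"

```text
clock: 25.6
tcp_pos: [459.1, 265.1, 148.1]
tool_rot: [3.142, -0.0, 0.252]
force: [0.5, -0.8, -0.8]
opening: 27.0
finger_force: 29.9
```

```bash
python3 - <<'E'
from h import *
plan([(459,266.1,96,.253)])
im,d=shot('top','top9'); o=ctrl.get_obs();p=o['tcp_pos']
P=cloud('top',d); b=im.astype(int)
m=(b[...,0]-b[...,2]>60)&(P[...,2]>p[2]+15)&(P[...,2]<p[2]+40)&(np.hypot(P[...,0]-p[0],P[...,1]-p[1])<40)
q=P[m]; print(len(q))
if len(q)>5: print(np.percentile(q[:,2],[5,50,95]),q[:,:2].min(0)-p[:2],q[:,:2].max(0)-p[:2])
E
```

```text
clock 25.6 tcp [459.1 265.1 148.1] rot [ 3.1415 -0.      0.2519] open 27.0
shift mm [ 0.1 -1.  52.1] turn [ 0.   -0.   -0.06] (turn after shift)
1
```

>>> carry_out --pt "0 -0.0008 0.02 0 0 0 -1" --pt "0 0 0.02 0 0 0 -1" --pt "0 0 0.008 0 0 0 -1" --pt "0 0 0.004 0 0 0 -1" --pt "0 0 0.002 0 0 0 -1" --pt "0 0 0.001 0 0 0 -1" --pt "0 0 0 0 0 0 -1"

```text
clock: 26.52
tcp_pos: [458.9, 266.9, 93.2]
tool_rot: [-3.141, -0.0, 0.253]
force: [-0.1, 0.6, -0.8]
opening: 26.9
finger_force: 29.9
```

```bash
python3 - <<'E'
from h import *
plan([(459,266.1,89.4,.253)])
E
```

```text
clock 26.52 tcp [458.9 266.9  93.2] rot [-3.1414e+00 -4.0000e-04  2.5310e-01] open 26.9
shift mm [-0.1  0.8  3.8] turn [-0.01 -0.02  0.01] (turn after shift)
```

>>> carry_out --pt "0 0.0005 0.001 0 0 0 -1" --pt "0 0 0.001 0 0 0 -1" --pt "0 0 0.001 0 0 0 -1" --pt "0 0 0.0007 0 0 0 -1" --pt "0 0 0.0005 0 0 0 -1" --pt "0 0 0 0 0 0 -1"

```text
clock: 27.28
tcp_pos: [459.0, 266.5, 89.4]
tool_rot: [-3.141, -0.001, 0.253]
force: [-3.6, -1.7, 8.4]
opening: 27.0
finger_force: 30.7
```

>>> carry_out --pt "0 0 0 0 0 0 0.0" --pt "0 0 0 0 0 0 0.3" --pt "0 0 0 0 0 0 0.3" --pt "0 0 -0.03 0 0 0 0.3" --pt "0 0 -0.05 0 0 0 0.3"

```text
clock: 27.9
tcp_pos: [458.1, 266.1, 168.4]
tool_rot: [3.141, 0.003, 0.253]
force: [0.2, 0.7, 0.2]
opening: 55.5
finger_force: 0.0
```

```bash
python3 - <<'E'
from h import *
plan([(447.3,141.2,140,.243)])
E
```

```text
clock 27.9 tcp [458.1 266.1 168.4] rot [3.1413 0.0032 0.2531] open 55.5
shift mm [-41.7 118.2  28.6] turn [0.02 0.18 0.58] (turn after shift)
```

>>> carry_out --pt "-0.0139 0.0394 0 0 0 0 0.3" --pt "-0.0139 0.0394 0 0 0 0 0.3" --pt "-0.0139 0.0394 0.02 0 0 0.5 0.3" --pt "0 0 0.04 0 0 0 0.3" --pt "0 0 0 0 0 0 0.3" --pt "0 0 0 0 0 0 0.3"

```text
clock: 28.65
tcp_pos: [448.6, 141.9, 110.0]
tool_rot: [-3.142, -0.001, 0.245]
force: [-0.5, 0.3, 1.3]
opening: 55.3
finger_force: 0.0
```

```bash
python3 - <<'E'
from h import *
plan([(447.3,141.2,37,.243)])
im,d=shot('top','top10')
for s,a,b in(((188,265),108,130),((165,200),108,130),((185,240),76,86)):
    try:
        r=face('top',d,s,a,b,40); r.pop('hole'); print(r)
    except Exception as e: print(e)
E
```

```text
clock 28.65 tcp [448.6 141.9 110. ] rot [-3.1415e+00 -9.0000e-04  2.4490e-01] open 55.3
shift mm [-1.5  0.4 73. ] turn [-0.   -0.05  0.11] (turn after shift)
min() iterable argument is empty
{'c': array([574.8, 295.2, 117.7]), 'size': array([45., 44.]), 'yaw': np.float64(1.564), 'n': 213}
{'c': array([557.7, 290.5,  80.3]), 'size': array([61.5, 52.1]), 'yaw': np.float64(-1.316), 'n': 472}
```

>>> carry_out --pt "-0.0013 0.0003 0.025 0 0 0 0.3" --pt "0 0 0.025 0 0 0 0.3" --pt "0 0 0.015 0 0 0 0.3" --pt "0 0 0.008 0 0 0 0.3" --pt "0 0 0 0 0 0 -1" --pt "0 0 0 0 0 0 -1" --pt "0 0 0 0 0 0 -1" --pt "0 0 0 0 0 0 -1" --pt "0 0 0 0 0 0 -1" --force 60

```text
clock: 29.82
tcp_pos: [447.3, 141.3, 36.4]
tool_rot: [-3.141, -0.001, 0.244]
force: [0.7, 4.6, 7.6]
opening: 10.7
finger_force: 59.8
```

>>> carry_out --pt "0 0 -0.005 0 0 0 -1" --pt "0 0 -0.025 0 0 0 -1" --pt "0 0 -0.05 0 0 0 -1" --pt "0 0 -0.05 0 0 0 -1" --pt "0.0254 -0.0296 -0.005 0 0 0 -1" --pt "0.0254 -0.0296 0 0 0 0 -1" --pt "0.0254 -0.0296 0 0 0 0 -1" --pt "0.0254 -0.0296 0 0 0 -0.5 -1" --pt "0 0 0 0 0 0 -1" --pt "0 0 0 0 0 0 -1"

```text
clock: 31.08
tcp_pos: [516.4, 280.0, 170.3]
tool_rot: [3.141, 0.001, 0.253]
force: [-0.2, -0.9, -6.1]
opening: 11.0
finger_force: 59.3
```

```bash
python3 - <<'E'
from h import *
plan([(517.2,281.0,118,.253)])
im,d=shot('side','side11');cv2.imwrite('pics/s11.png',cv2.resize(im[60:220,200:400,::-1],(750,600)))
E
```

```text
clock 31.07 tcp [516.4 280.  170.3] rot [3.1412e+00 1.3000e-03 2.5330e-01] open 11.0
shift mm [ 1.1 -0.8 52.3] turn [0.02 0.07 0.02] (turn after shift)
```

View pics/s11.png

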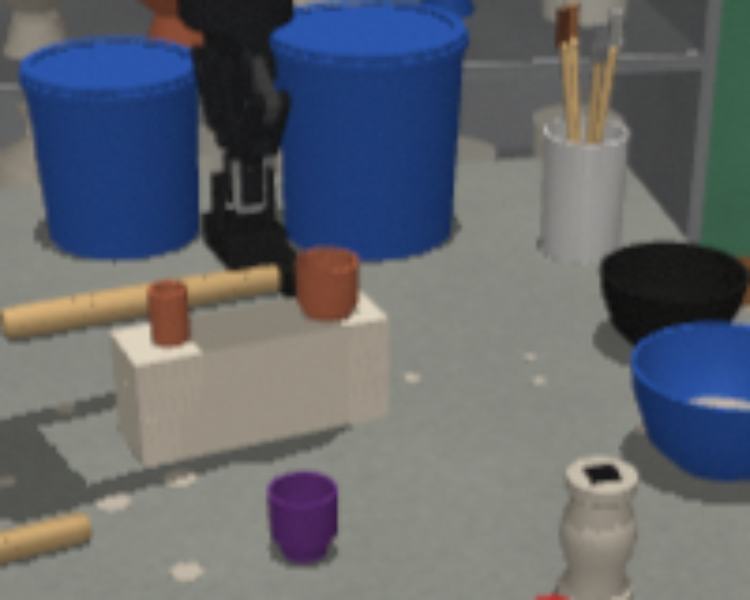

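Riser (245,144) and cup (287,136) stand upright, and the weight hangs level above the gap between them.

>>> carry_out --pt "0.0011 -0.0005 0.02 0 0 0 -1" --pt "0 0 0.015 0 0 0 -1" --pt "0 0 0.008 0 0 0 -1" --pt "0 0 0.004 0 0 0 -1" --pt "0 0 0.002 0 0 0 -1" --pt "0 0 0.001 0 0 0 -1" --pt "0 0 0 0 0 0 -1"

```text
clock: 32.0
tcp_pos: [517.9, 281.2, 121.0]
tool_rot: [-3.141, -0.0, 0.253]
force: [-0.5, -0.3, -5.3]
opening: 10.8
finger_force: 59.3
```

>>> carry_out --pt "-0.0005 0 0.001 0 0 0 -1" --pt "0 0 0.001 0 0 0 -1" --pt "0 0 0.001 0 0 0 -1" --pt "0 0 0.0007 0 0 0 -1" --pt "0 0 0.0007 0 0 0 -1" --pt "0 0 0 0 0 0 -1"

```text
clock: 32.75
tcp_pos: [517.3, 281.1, 116.5]
tool_rot: [-3.141, -0.0, 0.253]
force: [-1.7, 1.1, -2.7]
opening: 10.6
finger_force: 59.7
```

>>> carry_out --pt "0 0 0.0004 0 0 0 -1" --pt "0 0 0.0004 0 0 0 -1" --pt "0 0 0 0 0 0 -1"

```text
clock: 33.12
tcp_pos: [517.4, 281.3, 116.4]
tool_rot: [-3.141, -0.001, 0.253]
force: [-4.4, 2.4, 5.6]
opening: 10.9
finger_force: 61.1
```

>>> carry_out --pt "0 0 0 0 0 0 -0.4" --pt "0 0 0 0 0 0 0" --pt "0 0 0 0 0 0 0.2" --pt "0 0 -0.01 0 0 0 0.2" --pt "0 0 -0.04 0 0 0 0.2" --pt "0 0 -0.06 0 0 0 0.2" --pt "0 0.06 0 0 0 0 0.2" --pt "0 0.06 0 0 0 0 0.2" --pt "0 0.06 0 0 0 0 0.2" --pt "0 0.06 0 0 0 0 0.2"

```text
clock: 34.38
tcp_pos: [577.7, 46.8, 226.5]
tool_rot: [3.141, -0.001, 0.253]
force: [0.8, 0.3, 0.1]
opening: 51.2
finger_force: 0.0
```

>>> carry_out --pt "0 0.05 0 0 0 0 0.2" --pt "0 0 0 0 0 0 0.2" --pt "0 0 0 0 0 0 0.2"

```text
clock: 34.75
tcp_pos: [589.9, 0.5, 226.0]
tool_rot: [-3.141, -0.0, 0.253]
force: [0.1, 0.1, 1.3]
opening: 51.1
finger_force: 0.0
```

```bash
python3 - <<'E'
from h import *
im,d=shot('top','top12')
c,s=np.cos(.253),np.sin(.253)
for n,sd,a,b in(('upper',(185,235),76,86),('cup',(165,200),108,130),('riser',(185,265),108,125),('bar',(175,235),133,146),('cast',(318,142),80,100),('bottle',(397,177),85,115)):
    r=face('top',d,sd,a,b,50); r.pop('hole'); print(n,r, ((r['c'][:2]-[517.2,280.6])@np.array([[c,-s],[s,c]])).round(1))
a=cv2.resize(im[150:310,120:280,::-1],(400,400))
im2,d=shot('side','side12');b=cv2.resize(im2[90:250,190:350,::-1],(400,400))
cv2.imwrite('pics/f.png',np.hstack([a,b]))
E
```

```text
Traceback (most recent call last):
  File "h.py", line 18, in face
    i=min((j for j in range(1,k) if s[j,4]>15),key=lambda j:np.min(np.hypot(*(np.argwhere(l==j)-[v,u]).T)))
ValueError: min() iterable argument is empty
```

```bash
python3 - <<'E'
from h import *
im=cv2.imread('pics/top12.png')[:,:,::-1]; d=np.load('pics/top12_d.npy')
c,s=np.cos(.253),np.sin(.253)
for n,sd,a,b in(('upper',(185,255),76,86),('cup',(165,200),108,130),('riser',(185,265),108,125),('bar',(175,235),128,150),('cast',(318,142),80,100),('bottle',(397,177),85,115)):
    try:
        r=face('top',d,sd,a,b,50); r.pop('hole'); print(n,r, ((r['c'][:2]-[517.2,280.6])@np.array([[c,-s],[s,c]])).round(1))
    except ValueError: print(n,'hidden')
a=cv2.resize(im[150:310,120:280,::-1],(400,400))
im2,d=shot('side','side12');b=cv2.resize(im2[90:250,190:350,::-1],(400,400))
cv2.imwrite('pics/f.png',np.hstack([a,b]))
E
```

```text
upper hidden
cup {'c': array([577.3, 312.7, 116.5]), 'size': array([36.6, 10.3]), 'yaw': np.float64(-0.128), 'n': 79} [66.2 16. ]
riser hidden
bar hidden
cast hidden
bottle hidden
```

View pics/f.png

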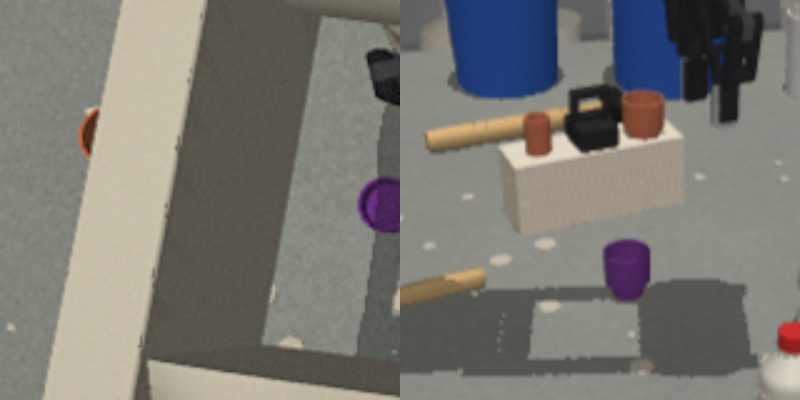

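The side view shows cup, riser and weight all upright on the closed mould. The arm blocks the top view, so I'll move it clear and check.

>>> carry_out --pt "-0.02 0.06 0 0 0 0 0.2" --pt "-0.02 0.06 0 0 0 0 0.2" --pt "-0.02 0.06 0 0 0 0 0.2" --pt "-0.02 0.06 0 0 0 0 0.2" --pt "-0.02 0.06 0 0 0 0 0.2" --pt "0 0 0 0 0 0 0.2" --pt "0 0 0 0 0 0 0.2"

```text
clock: 35.72
tcp_pos: [568.8, -310.5, 225.5]
tool_rot: [-3.141, -0.0, 0.254]
force: [-0.1, -0.0, -0.2]
opening: 51.1
finger_force: 0.0
```

```bash
python3 - <<'E'
from h import *
im,d=shot('top','top13')
c,s=np.cos(.253),np.sin(.253)
for n,sd,a,b in(('upper',(188,285),76,86),('cup',(165,200),108,125),('riser',(185,265),108,125),('bar',(175,235),130,150),('cast',(318,142),80,100),('bottle',(397,177),85,115)):
    try:
        r=face('top',d,sd,a,b,60); r.pop('hole'); print(n,r, ((r['c'][:2]-[517.2,280.6])@np.array([[c,-s],[s,c]])).round(1))
    except ValueError: print(n,'hidden')
E
```

```text
upper {'c': array([478.2, 269.5,  80.3]), 'size': array([109.8,  61.6]), 'yaw': np.float64(0.26), 'n': 1012} [-40.5  -1. ]
cup {'c': array([574.8, 294.9, 117.6]), 'size': array([45.4, 43.9]), 'yaw': np.float64(1.569), 'n': 218} [59.3 -0.6]
riser {'c': array([459.6, 265.4, 117.9]), 'size': array([27.7, 27.1]), 'yaw': np.float64(-0.509), 'n': 138} [-59.6  -0.3]
bar {'c': array([517.2, 279.7, 141.3]), 'size': array([43.6, 11.6]), 'yaw': np.float64(0.234), 'n': 196} [-0.2 -0.9]
cast {'c': array([700.7,   7.3,  92.5]), 'size': array([42.1, 41.8]), 'yaw': np.float64(0.0), 'n': 385} [ 109.2 -310.5]
bottle {'c': array([ 630.4, -145.4,  104.8]), 'size': array([23.9, 23.5]), 'yaw': np.float64(1.473), 'n': 155} [   3.  -440.8]
```

All in place; handing in.

```bash
python3 -c "
from station import ctrl
print(ctrl.close_job())"
```

```text
the job is handed in; nothing more can be done
None
```

The mould is ready to pour and handed in at about 36 s: core laid in, upper half home on its dowels, and cup, riser and weight each within about 1 mm of their places; the bottle and finished cast did not move, and the gripper is open and clear.

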